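Set out the graphite marver on its rest and clamp it

TASK

Set the dark graphite marver plate out on its steel rest, ready for rolling glass on its edge: push it with the fingertips, without picking it up, until its side lies flush along the fence and its front edge overhangs the front lip of the rest (the lip nearest the robot) by about 15 mm. Then press the red cam lever all the way down so that the rubber foot clamps the plate there, and leave the things standing around undisturbed.

Things in the scene. Friction and masses are not known exactly. Their poses are not given: they have to be found in the camera images.
- marver_rest: fixed steel rest on two blue feet. Origin on the bench below its ledge; its +x points away from the robot, +y to the robot's left. The ledge is a flat steel top 45 mm above the bench, x = -100 mm (front lip) to +80, y = -85 to +140. Left of the fence a cam clamp stands at x = -30 mm: strap 22 mm wide over y = 22 to 128 mm, its top 27 mm above the ledge, bracket to 48 mm above it
- marver_plate: loose dark grey graphite plate, 110 mm (its x) x 90 mm (its y) x 6 mm thick, 0.11 to 0.18 kg, flat on the ledge. Origin at the centre of its underside; its x lies along the rest's x, turned by up to 0.2 rad. Front edge at its x = -55 mm; its left side (its y = +45 mm) goes to the fence. Graphite is slippery: it slides at about 0.5 N
- lip (a point): point on the top edge of the rest's front lip: x = -100, y = +5, z = 45 mm in the rest's frame; axes as the rest's. The plate's overhang is 55 mm minus the plate's x in this frame: 15 mm is reached when the plate's origin is 40 mm behind the lip
- fence (a point): point at the foot of the dark straight fence's inner (right) face: x = 0, y = +50, z = 45 mm in the rest's frame; axes as the rest's. The fence runs along x from -92 to +76 mm, 10 mm thick, 12 mm high above the ledge. With the plate flush along it, the plate's origin is at y = -45 mm in this frame
- clamp_lever (a joint): red cam lever, rad: 0 = released, rising to the left (rest's +y) at 46 degrees; 0.75 = fully down, end of travel, nearly level. It starts at 0 to 0.12 and stays where it is left. Its pin lies along the rest's x at x = -30, y = +92 mm, 85 mm above the bench. Red grip 24 mm wide, 14 mm thick, 42 to 114 mm from the pin. Pressing it straight down at y = +147 mm of the rest takes 5 to 8 N
- lever_pad (a point): point on the upper face of the red grip, 88 mm out from the pin; it moves with the lever, from about 69 mm above the pin when released to about 14 mm above it when fully down
- clamp_foot: black rubber foot, 17 mm across, under the strap's end at x = -30, y = +28 mm of the rest; origin at the centre of its lower face. Released it leaves 9 to 10 mm free above the ledge, so the plate slides beneath it. It is sprung: with the lever fully down it presses on the plate with about 13 N
- pick: glass pick with a wooden handle standing in a black block, 51 x 51 x 231 mm, origin at the centre of its underside; bystander
- caps: open tin of ornament caps, 70 mm across, 32 mm high, origin at the centre of its underside; bystander
- jar: amber jar with a black screw lid, 58 mm across, 70 mm high, origin at the centre of its underside; bystander

How it is judged:
By the outcome, as a careful person would: the job done as asked, in the order asked, and still so for the second after the job is handed in, with the robot touching nothing.
It also fails if it takes over 58 s, if anything falls off the work surface, if the arm or the gripper's body presses on something with over 40 N, if the wrist force passes 120 N, or if a joint passes its speed limit or range.

ROBOT

A 6-joint arm with a two-finger parallel gripper is mounted at the origin on a cart in front of the work surface, level with it; the furniture and walls round the work are solid. World frame = base frame: x ahead of the robot, y to its left, z up, the work surface at z = 0. Lengths are in m, angles in rad, forces in N, time in s.
With the tool pointing down it reaches from about 0.325 to 0.775 m from the base axis. Payload 9.3 kg.
Tool frame: the origin (TCP) lies between the finger pads; the fingertips stand 17 mm ahead of it and the grasp point (between the pads) lies 2 mm behind it; z points along the fingers, y is the line along which they close (so a half turn about z gives the same grasp; the last joint's range is limited). The gripper opens to 85 mm and grips with 20 to 120 N. Pads are 22 mm wide; open, the fingers measure 114 mm over their backs; the gripper's body (76 mm by 85 mm) begins 54 mm behind the grasp point. The pads swing forward as they close: fully open they stand 13 mm farther back than shut.
Start: joints at [0.983, 0.259, 0.021, 1.334, 0, 1.418], TCP at [0.232, 0.499, 0.248] pointing down, gripper open.
Joint ranges: [-3.04, 3.04], [-0.91, 1.82], [-1.04, 1.36], [-1.92, 1.95], [-1.52, 1.45], [-3.14, 3.14]. Speed limits (rad/s): [2.22, 2.22, 2.79, 3.14, 3.14, 3.14].

INTERFACE

Orientations are given as a rotation vector (axis times angle).
In Python, from plant import * gives the robot as it stands.
- The arm moves only by the shell command python3 -m pendant 'ROWS' [FORCE]. ROWS is JSON, a list of rows, each a list of 3 entries, a list of its own where there are three numbers: the shift along the tool's x, y, z as a fraction of full scale, then the turn about the tool's z as a fraction of full scale, then the opening in per cent of the stroke, from 0 (shut) to 100 (fully open). A call has 1 to 20 rows; each row is the pose to reach, as a shift and turn from the pose commanded when the call began, along the tool's axes at that moment; what a row does not reach only later rows make up. Full scale, the value 1, is 0.4 m for a shift and 45 degrees for a turn. A row lasts 1/8 s, in which the tool goes at most 62.5 mm and 10.7 degrees, less where a joint would pass 70% of its speed; a pose out of reach is approached as far as the arm can. A call with a number of a shift or a turn outside -1 to 1 is refused whole. A call with a gripper value outside its range is refused whole. The fingers move at their own pace and stop on an object; FORCE is the grip in N (left out, the last holds). Time passes only in rows, so rows that repeat a pose let the fingers close. It gives the time, the measured TCP pose, the force, the opening and the grip force at its end, in the units of the state.
- get_obs(): the state, without advancing time (a new reading comes with each control period).
- get_image(name): name is "scene" or "top"; returns a dict with "image" (384x512x3 uint8, red, green, blue), "camera_matrix" (3x3 intrinsics, pixels), "distortion" ([k1, k2, p1, p2, k3] as OpenCV has them; the pictures are not rectified), "R" (3x3) and "t" (3): a world point X has camera coordinates R X + t. Camera axes: x right, y down, z forward; pixel columns grow to the right and rows downward; lengths in m; the calibration is good to about 2 mm. A picture is of the moment at which its call begins. There is no depth.
- sign_off(): hands the job in; it is judged then, once.
Trained networks look in a picture, given as the dict that the camera call returned (one of the last four; its "shot" number tells which), for a name from the list of things; names that differ only in an ending like _2 or _b are one class to them, and where a whole thing is asked for, a point or a joint stands for the part that bears it (a point fixed in the world has none). Each returns a list of dicts, best first, with "p" (0 to 1); they miss things now and then, are a little off and sometimes report something else, mostly with a low value. They report only what shows in the picture. A call takes as long as a camera call.
- find_in(picture, thing): "location" ([column, row] in pixels, amid what is visible of it).
- regions_of(picture, thing): "mask" (384x512 bool, what is visible of it) and "location" ([column, row] in pixels, amid what is visible of it).
- landmark_of(picture, thing): "location" ([column, row] in pixels: a listed point, or the origin of a listed thing).
The state is a dict: "time": time; "qpos": joint angles; "joint_vel": joint speeds; "effort": joint torques, N m; "tool_pos": TCP position; "orientation": TCP orientation; "contact_force": force on the tool from outside, world axes, zero at the start; "ft_torque": the same for the moment, N m; "finger_gap": finger opening in m; "grasp_force": force on a finger pad.
Only numpy, scipy, OpenCV 4.12 (cv2) and the standard library are available. Lean on these libraries where they do the work, as an engineer would, in place of code of your own. Each camera call takes 0.05 s, during which the arm holds its last target. There are 200 camera calls.

## Working session

There is one attempt and no reset: what is moved stays moved. The work goes in short steps, Python scripts to look and compute and a shell command to move; the robot and the scene stay as the last step left them, time stands still between calls to the robot, and variables do not carry over. Pictures are saved under pics/ and viewed, at most 10 in all, crops included, and the job is handed in when it is done.

```bash
mkdir -p pics; ls
cat > h.py <<'E'
from plant import *
import numpy as np, cv2
from scipy.spatial.transform import Rotation as R
def ray(p,uv):
    K=np.array(p["camera_matrix"]);d=np.array(p["distortion"])
    n=cv2.undistortPoints(np.array([[uv]],float),K,d)[0,0]
    Rm=np.array(p["R"]);t=np.array(p["t"])
    return -Rm.T@t, Rm.T@np.array([n[0],n[1],1])
def onz(p,uv,z):
    o,d=ray(p,uv); return o+d*(z-o[2])/d[2]
def tri(pa,ua,pb,ub):
    A=np.zeros((3,3));b=np.zeros(3)
    for p,u in((pa,ua),(pb,ub)):
        o,d=ray(p,u);d=d/np.linalg.norm(d);M=np.eye(3)-np.outer(d,d);A+=M;b+=M@o
    return np.linalg.solve(A,b)
def proj(p,X):
    return cv2.projectPoints(np.array(X,float).reshape(-1,3),cv2.Rodrigues(np.array(p["R"]))[0],np.array(p["t"],float),np.array(p["camera_matrix"]),np.array(p["distortion"]))[0][:,0]
def save(p,n,crop=None):
    im=p["image"]
    if crop: a,b,c,d=crop; im=cv2.resize(im[b:d,a:c],None,fx=3,fy=3,interpolation=cv2.INTER_CUBIC)
    cv2.imwrite("pics/"+n,im[:,:,::-1])
E
python3 - <<'E'
from h import *
np.set_printoptions(precision=4,suppress=True)
s=get_image("scene");t=get_image("top")
save(s,"s0.png");save(t,"t0.png")
Z=dict(marver_rest=0,marver_plate=.045,lip=.045,fence=.045,clamp_foot=.054,pick=0,caps=0,jar=0,lever_pad=.15)
for k,z in Z.items():
    a=landmark_of(s,k);b=landmark_of(t,k)
    print(k,[(x["p"],np.round(x["location"]),onz(s,x["location"],z)) for x in a[:1]],[(x["p"],np.round(x["location"]),onz(t,x["location"],z)) for x in b[:1]], tri(s,a[0]["location"],t,b[0]["location"]) if a and b else None)
o=get_obs();print(o["tool_pos"],o["orientation"],R.from_rotvec(o["orientation"]).as_matrix(),o["time"],o["finger_gap"])
E
```

```text
pics
marver_rest [(0.9, array([234., 245.]), array([ 0.4765, -0.2663,  0.    ]))] [(0.76, array([249., 218.]), array([ 0.4939, -0.2679,  0.    ]))] [ 0.4908 -0.2633 -0.0188]
marver_plate [(0.97, array([238., 239.]), array([ 0.4701, -0.2841,  0.045 ]))] [(0.81, array([250., 223.]), array([ 0.4794, -0.2681,  0.045 ]))] [ 0.4819 -0.2714  0.021 ]
lip [(0.65, array([207., 258.]), array([ 0.3919, -0.2485,  0.045 ]))] [(0.65, array([240., 253.]), array([ 0.3948, -0.2437,  0.045 ]))] [ 0.395  -0.2444  0.0374]
fence [(0.76, array([217., 219.]), array([ 0.4968, -0.2094,  0.045 ]))] [(0.61, array([230., 214.]), array([ 0.5044, -0.2119,  0.045 ]))] [ 0.5026 -0.209   0.039 ]
clamp_foot [] [] None
pick [(0.81, array([274., 168.]), array([ 0.7564, -0.2348,  0.    ]))] [(0.96, array([243., 130.]), array([ 0.7527, -0.2422,  0.    ]))] [ 0.7495 -0.2405  0.0093]
caps [(0.75, array([274., 309.]), array([ 0.3729, -0.4309, -0.    ]))] [(0.78, array([300., 262.]), array([ 0.3733, -0.4171,  0.    ]))] [ 0.3756 -0.4234 -0.0133]
jar [(0.65, array([266., 195.]), array([ 0.6552, -0.26  ,  0.    ]))] [(0.81, array([247., 162.]), array([ 0.6585, -0.2554,  0.    ]))] [ 0.6601 -0.2562 -0.0072]
lever_pad [(0.88, array([177., 179.]), array([ 0.4893, -0.1157,  0.15  ]))] [(0.71, array([187., 220.]), array([ 0.4807, -0.1062,  0.15  ]))] [ 0.4847 -0.1114  0.1513]
[0.2317 0.4988 0.2483] [-0.6776 -3.0676  0.0001] [[-0.907   0.4212 -0.    ]
 [ 0.4212  0.907  -0.    ]
 [ 0.     -0.     -1.    ]] 1.0 0.0849323103603534
```

Run:
```python
import cv2
for n,(a,b,c,d) in dict(s0=(120,130,340,330),t0=(150,110,350,290)).items():
    im=cv2.imread(f"pics/{n}.png")[b:d,a:c]; cv2.imwrite(f"pics/{n}c.png",cv2.resize(im,None,fx=3,fy=3,interpolation=cv2.INTER_CUBIC))
```

```text
(no output)
```

View pics/s0c.png

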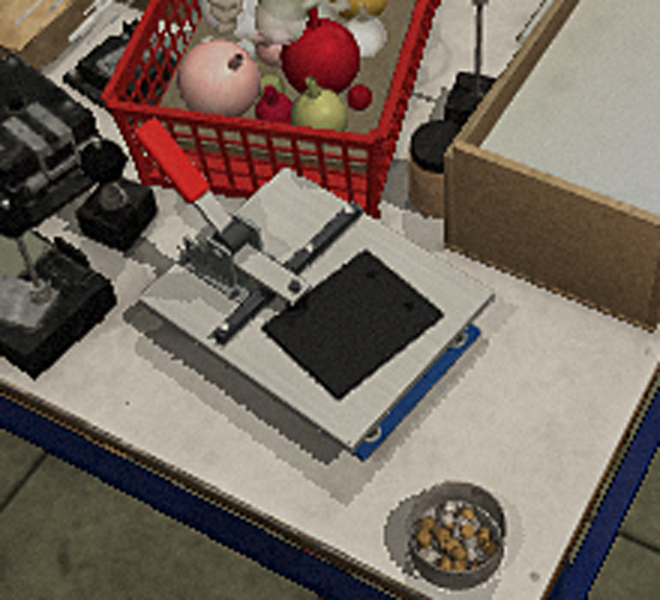

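View pics/t0c.png

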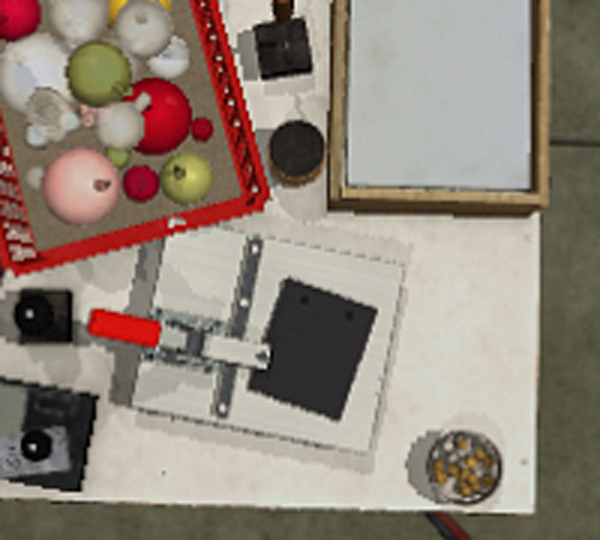

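The top crop shows the lever raised to the left, the plate's corners near (288,280), (377,308), (340,420) and (247,388), and the ledge's corners near (163,228), (405,265), (373,452) and (130,405). The jar sits behind the rest and the caps tin to its front right. I'll fit the poses from these corners.

```bash
cat >> h.py <<'E'
from scipy.optimize import least_squares
def fit(views,pts,z,x0=(.49,-.26,-.2)):
    pts=np.array(pts)
    def w(q):
        c,s=np.cos(q[2]),np.sin(q[2]); return np.c_[pts@np.array([[c,s],[-s,c]])+q[:2],np.full(len(pts),z)]
    r=least_squares(lambda q:np.concatenate([(proj(p,w(q))-np.array(u)).ravel() for p,u in views]),x0,loss="soft_l1")
    return r.x,r.fun.reshape(-1,2)
E
python3 - <<'E'
from h import *
np.set_printoptions(precision=4,suppress=True)
s=get_image("scene");t=get_image("top")
S=lambda L:np.array(L)/3+[120,130]-.33
T=lambda L:np.array(L)/3+[150,110]-.33
LED=[(-.1,.14),(-.1,-.085),(.08,-.085),(.08,.14)]
PL=[(-.055,.045),(-.055,-.045),(.055,-.045),(.055,.045)]
us=S([(140,297),(357,448),(494,297),(288,170)]);ut=T([(130,405),(373,452),(405,265),(163,228)])
ps=S([(264,325),(340,398),(442,315),(365,252)]);pt=T([(247,388),(340,420),(377,308),(288,280)])
for v in ([(s,us),(t,ut)],[(s,us)],[(t,ut)]): print("rest",*fit(v,LED,.045))
for v in ([(s,ps),(t,pt)],[(s,ps)],[(t,pt)]): print("plate",*fit(v,PL,.051))
E
```

```text
rest [ 0.4893 -0.2699 -0.1602] [[-1.2533  0.6859]
 [-1.2497  0.3781]
 [ 0.8615 -2.1029]
 [-0.8166 -1.3506]
 [ 0.9856  0.7124]
 [-0.5205  0.4483]
 [ 0.735  -0.7068]
 [ 2.6023 -3.5444]]
rest [ 0.4893 -0.272  -0.1663] [[-0.4525  0.6943]
 [-0.7676  0.8327]
 [ 1.7102 -1.505 ]
 [ 0.2357 -1.1577]]
rest [ 0.4873 -0.2672 -0.1395] [[ 0.5406  2.564 ]
 [-0.656   0.6517]
 [-0.7039 -0.7441]
 [ 0.8553 -1.9584]]
plate [ 0.4723 -0.2816 -0.3063] [[-0.9141  0.7152]
 [-0.6383 -0.0724]
 [ 0.3529 -0.5307]
 [ 0.1623 -0.8236]
 [ 0.41    0.2618]
 [ 0.1205  0.3503]
 [ 0.766   0.1593]
 [-0.1204 -1.1811]]
plate [ 0.4722 -0.2824 -0.3079] [[-0.6528  0.8393]
 [-0.4044  0.1   ]
 [ 0.6361 -0.3339]
 [ 0.4653 -0.6734]]
plate [ 0.4722 -0.2808 -0.3034] [[ 0.1519  0.3391]
 [-0.1055  0.3359]
 [ 0.4295  0.1058]
 [-0.4889 -1.1434]]
```

View pics/s0.png

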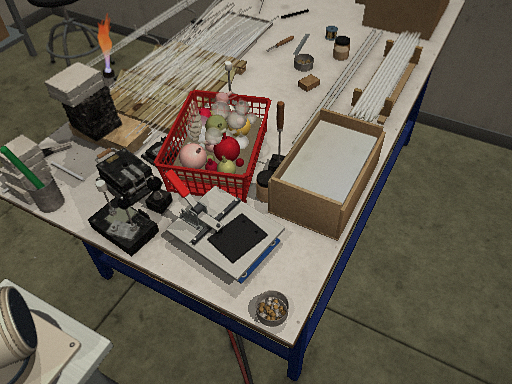

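View pics/t0.png

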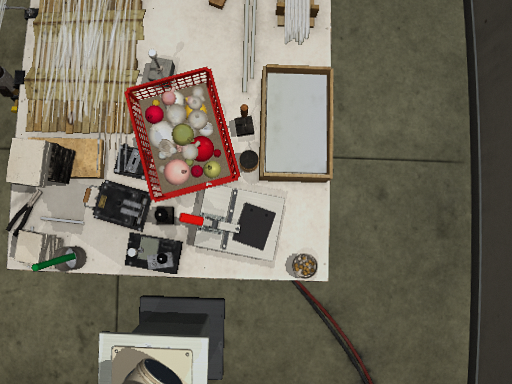

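The full views show a tall press and a block left of and in front of the lever, and the basket corner behind the rest (top px 238,177). I'll lift and travel over them.

```bash
cat >> h.py <<'E'
RX,RY,RA=.4893,-.2699,-.160
def r2w(x,y):
    c,s=np.cos(RA),np.sin(RA); return np.array([RX+c*x-s*y,RY+s*x+c*y])
def w2r(x,y):
    c,s=np.cos(RA),np.sin(RA); dx,dy=x-RX,y-RY; return np.array([c*dx+s*dy,-s*dx+c*dy])
def go(x,y,ztip,axis='y',tip=.017):
    "rest-frame target, tip height; axis: tool y along rest 'y' or 'x'"
    o=get_obs();M=R.from_rotvec(o["orientation"]).as_matrix();p=np.array(o["tool_pos"])
    t=np.r_[r2w(x,y),ztip+tip]; sh=M.T@(t-p)/.4
    a=np.arctan2(M[1,1],M[0,1]); want=RA+(np.pi/2 if axis=='y' else 0)
    dl=(want-a+np.pi/2)%np.pi-np.pi/2
    f=np.array(o["contact_force"]);print("t",round(o["time"],2),"restxy",w2r(*p[:2]).round(4),"tip",round(p[2]-tip,4),"F",f.round(1),"gap",round(o["finger_gap"],4),"-> shift",sh.round(4),"turn",round(-dl/(np.pi/4),4), "alt", round((-dl+np.pi*np.sign(dl))/(np.pi/4),3))
E
python3 -m pendant '[[[0,0,-0.25],0,53],[[0,0,-0.25],0,53],[[-0.71,-0.77,-0.25],-0.35,53],[[-0.71,-0.77,-0.25],-0.35,53],[[-0.71,-0.77,-0.25],-0.35,53],[[-0.71,-0.77,-0.25],-0.35,53],[[-0.71,-0.77,-0.25],-0.35,53],[[-0.71,-0.77,-0.25],-0.35,53],[[-0.71,-0.77,-0.25],-0.35,53],[[-0.71,-0.77,-0.25],-0.35,53],[[-0.71,-0.77,-0.25],-0.35,53]]'
python3 - <<'E'
from h import *
s=get_image("scene");t=get_image("top")
X=tri(s,np.array([380,140])/3+[120,130],t,np.array([265,195])/3+[150,110]);print("basket corner",X,w2r(*X[:2]))
go(.068,-.015,.2)
E
```

```text
time: 2.48
tool_pos: [0.3594, 0.0999, 0.3483]
orientation: [-0.253, -3.131, -0.0]
contact_force: [1.0, 0.4, -0.1]
finger_gap: 0.0453
grasp_force: 0.0
basket corner [ 0.6062905  -0.23374548  0.10566917] [0.10973615 0.05433144]
t 2.58 restxy [-0.1875  0.3451] tip 0.3314 F [-0.1 -0.1  0.4] gap 0.0454 -> shift [-0.6373 -0.9014  0.3283] turn 0.002 alt -3.998
```

```bash
python3 -m pendant '[[[-0.637,-0.901,0.1],0,53],[[-0.637,-0.901,0.1],0,53],[[-0.637,-0.901,0.1],0,53],[[-0.637,-0.901,0.1],0,53],[[-0.637,-0.901,0.1],0,53],[[-0.637,-0.901,0.1],0,53],[[-0.637,-0.901,0.1],0,53],[[-0.637,-0.901,0.1],0,53],[[-0.637,-0.901,0.33],0,53],[[-0.637,-0.901,0.5],0,53],[[-0.637,-0.901,0.65],0,53],[[-0.637,-0.901,0.69],0,53],[[-0.637,-0.901,0.69],0,53]]'
python3 - <<'E'
from h import *
go(.068,-.015,.0475)
E
```

```text
time: 4.2
tool_pos: [0.5525, -0.2934, 0.0695]
orientation: [-0.247, -3.126, -0.006]
contact_force: [-0.6, -0.5, 0.7]
finger_gap: 0.0451
grasp_force: 0.0
t 4.2 restxy [ 0.0662 -0.0131] tip 0.0525 F [-0.6 -0.5  0.7] gap 0.0451 -> shift [-0.0046 -0.0049  0.0124] turn 0.0033 alt -3.997
```

```bash
python3 -m pendant '[[[0,0,0.014],0,53],[[0,0,0.014],0,53],[[0,0,0.014],0,53]]' | grep -E "pos|contact"; python3 -m pendant '[[[0,0,0.005],0,53],[[0,0,0.005],0,53]]'| grep -E "pos|contact";  python3 -m pendant '[[[0,0,0.005],0,53],[[0,0,0.005],0,53]]'| grep -E "pos|contact"
```

```text
tool_pos: [0.5544, -0.2968, 0.0683]
contact_force: [-0.3, -0.4, 0.4]
tool_pos: [0.5536, -0.2966, 0.0648]
contact_force: [0.4, -0.7, 0.3]
tool_pos: [0.5536, -0.2965, 0.0624]
contact_force: [0.3, -0.4, -0.9]
```

```bash
for i in 1 2; do python3 -m pendant '[[[0,0,0.0025],0,53],[[0,0,0.0025],0,53],[[0,0,0.0025],0,53]]' | grep -E "pos|contact"; done;  python3 -m pendant '[[[0,0,0.0025],0,53],[[0,0,0.0025],0,53],[[0,0,0.0025],0,53]]'
```

```text
tool_pos: [0.5537, -0.2965, 0.0617]
contact_force: [-0.1, -0.1, -1.0]
tool_pos: [0.5537, -0.2965, 0.0607]
contact_force: [0.1, 0.4, 0.9]
time: 6.2
tool_pos: [0.5538, -0.2966, 0.0599]
orientation: [0.251, 3.131, -0.0]
contact_force: [0.4, 1.2, 2.5]
finger_gap: 0.0452
grasp_force: 1.5
```

Run:
```python
from h import *
go(.012,-.015,.0447)
```

```text
t 6.2 restxy [ 0.0679 -0.0161] tip 0.0429 F [0.4 1.2 2.5] gap 0.0452 -> shift [ 0.1397  0.0027 -0.0046] turn 0.0001 alt -4.0
```

```bash
python3 -m pendant '[[[0,0,-0.004],0,53],[[0.02,0,-0.004],0,53],[[0.04,0,-0.004],0,53],[[0.055,0,-0.004],0,53],[[0.07,0,-0.004],0,53],[[0.085,0,-0.004],0,53],[[0.1,0,-0.004],0,53],[[0.115,0,-0.004],0,53],[[0.13,0,-0.004],0,53],[[0.14,0,-0.004],0,53],[[0.14,0,-0.004],0,53],[[0.14,0,-0.004],0,53]]'
python3 - <<'E'
from h import *
s=get_image("scene");t=get_image("top")
save(t,"t1.png",(180,170,300,280));save(s,"s1.png",(150,170,310,300))
go(.012,-.015,.0447)
E
```

```text
time: 7.7
tool_pos: [0.4984, -0.2876, 0.0613]
orientation: [-0.251, -3.132, -0.0]
contact_force: [-1.2, 0.2, 0.8]
finger_gap: 0.0454
grasp_force: 0.0
t 7.8 restxy [ 0.0119 -0.0161] tip 0.0442 F [-0.5 -0.1 -0.2] gap 0.0452 -> shift [-0.0002  0.0027 -0.0011] turn 0.0002 alt -4.0
```

View pics/s1.png

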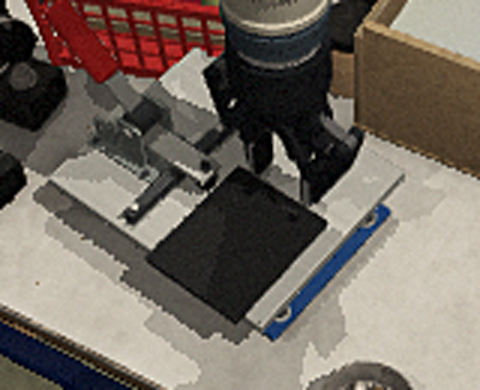

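The crop shows the plate squared and near the lip, with its front left corner at (148,262) and front right at (240,320). Next I'll push its side.

```bash
python3 -m pendant '[[[-0.02,0,-0.004],0,53],[[-0.02,0,-0.15],0,53],[[0,-0.25,-0.15],1,53],[[0.15,-0.25,-0.15],1,53],[[0.15,-0.25,-0.15],1,53],[[0.15,-0.25,-0.15],1,53],[[0.15,-0.25,-0.15],1,53]]'
python3 - <<'E'
from h import *
go(-.055,-.085,.0447,'x')
E
```

```text
time: 8.68
tool_pos: [0.4235, -0.3772, 0.1214]
orientation: [1.431, 2.796, -0.0]
contact_force: [-0.3, -0.3, 0.4]
finger_gap: 0.0457
grasp_force: 0.0
t 8.68 restxy [-0.0479 -0.1164] tip 0.1044 F [-0.3 -0.3  0.4] gap 0.0457 -> shift [0.0681 0.0428 0.1493] turn 0.999 alt -3.001
```

```bash
python3 -m pendant '[[[0,0,0],1,53],[[0,0,0],1,53],[[0.05,0.03,0.03],1,53],[[0.06,0.035,0.08],1,53],[[0.06,0.035,0.13],1,53],[[0.06,0.035,0.14],1,53]]'
python3 - <<'E'
from h import *
np.set_printoptions(precision=4,suppress=True)
s=get_image("scene");t=get_image("top")
save(t,"t2.png",(180,170,300,280));save(s,"s2.png",(150,170,310,300))
for k in ("marver_plate","lip","fence"):
    a=landmark_of(s,k);b=landmark_of(t,k)
    print(k,[w2r(*onz(p,x[0]["location"],.045)[:2]) for p,x in((s,a),(t,b)) if x])
go(-.055,-.085,.0442,'x')
E
```

```text
time: 9.43
tool_pos: [0.4206, -0.3485, 0.0643]
orientation: [-2.386, -2.04, -0.0]
contact_force: [-0.2, 0.5, -0.6]
finger_gap: 0.0449
grasp_force: 0.0
marver_plate [array([-0.0594, -0.0271]), array([-0.0548, -0.0246])]
lip [array([-0.0978,  0.021 ]), array([-0.0959,  0.0159])]
fence [array([-0.0006,  0.0618]), array([0.0082, 0.0554])]
t 9.82 restxy [-0.055  -0.0894] tip 0.0489 F [0.2 1.  0.1] gap 0.0456 -> shift [0.011  0.0001 0.0116] turn 0.0007 alt -3.999
```

View pics/s2.png

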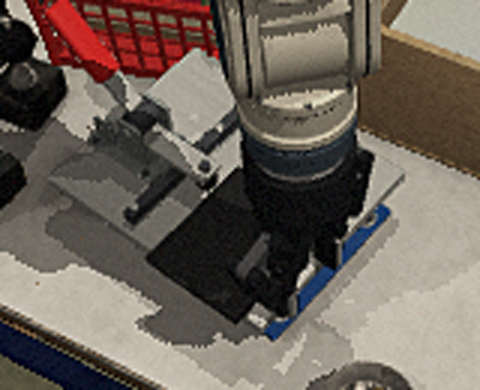

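The fingers stand to the right of the plate, lined up with its side (front right corner at (240,320)). I'll descend and push left in steps, watching the force.

```bash
python3 -m pendant '[[[0,0,0.011],0,53],[[0,0,0.011],0,53],[[0.02,0,0.011],0,53],[[0.035,0,0.011],0,53],[[0.05,0,0.011],0,53],[[0.065,0,0.011],0,53],[[0.08,0,0.011],0,53],[[0.08,0,0.011],0,53]]' | grep -E "pos|contact"
for i in 1 2 3; do python3 -m pendant '[[[0.005,0,0],0,53],[[0.005,0,0],0,53]]' | grep -E "contact"; done
python3 - <<'E'
from h import *
go(-.055,-.050,.0442,'x')
E
```

```text
tool_pos: [0.4257, -0.317, 0.0609]
contact_force: [0.3, 0.0, -0.5]
contact_force: [-0.6, -0.6, -0.1]
contact_force: [-1.1, 0.0, 0.5]
contact_force: [-0.2, -0.2, -0.2]
t 11.57 restxy [-0.0553 -0.051 ] tip 0.0439 F [-0.2 -0.2 -0.2] gap 0.0454 -> shift [ 0.0025  0.0007 -0.0008] turn 0.0003 alt -4.0
```

```bash
for i in 1 2 3 4 5; do python3 -m pendant '[[[0.004,0,0],0,53],[[0.004,0,0],0,53]]' | grep -E "contact"; done
python3 - <<'E'
from h import *
s=get_image("scene");t=get_image("top")
save(t,"t3.png",(180,170,300,280));save(s,"s3.png",(150,170,310,300))
go(-.055,-.050,.0442,'x')
E
```

```text
contact_force: [0.3, -0.4, -0.5]
contact_force: [-2.0, -3.5, -0.5]
contact_force: [-5.0, -9.0, 0.3]
contact_force: [-8.7, -15.1, -0.4]
contact_force: [-11.8, -21.4, 0.7]
t 12.93 restxy [-0.0555 -0.0475] tip 0.0446 F [-10.6 -20.8   0.6] gap 0.0451 -> shift [-0.0063  0.0013  0.0012] turn -0.0037 alt 3.996
```

```bash
python3 -m pendant '[[[-0.02,0,0],0,53],[[-0.06,0,0],0,53],[[-0.15,0,0],0,53],[[-0.2,0,-0.1],0,53],[[-0.2,-0.1,-0.4],0,53],[[-0.2,-0.1,-0.5],0,53],[[-0.2,-0.1,-0.6],0,53]]' | grep -E "pos|contact"
python3 - <<'E'
from h import *
s=get_image("scene");t=get_image("top")
save(t,"t4.png",(190,170,310,280));save(s,"s4.png",(150,170,310,300))
a=cv2.imread("pics/t4.png");b=cv2.imread("pics/s4.png")
a=cv2.resize(a,(400,366));b=cv2.resize(b,(400,325))
c=np.zeros((366,800,3),np.uint8);c[:,:400]=a;c[:325,400:]=b;cv2.imwrite("pics/c4.png",c)
m=regions_of(t,"marver_plate"); print(len(m),m[0]["p"],cv2.minAreaRect(np.argwhere(m[0]["mask"])[:,::-1].astype(np.float32)))
E
```

```text
tool_pos: [0.3765, -0.3766, 0.2856]
contact_force: [0.2, 0.2, 0.6]
2 0.72 ((198.13462829589844, 220.32691955566406), (39.223228454589844, 9.60969066619873), 11.309932708740234)
```

View pics/c4.png

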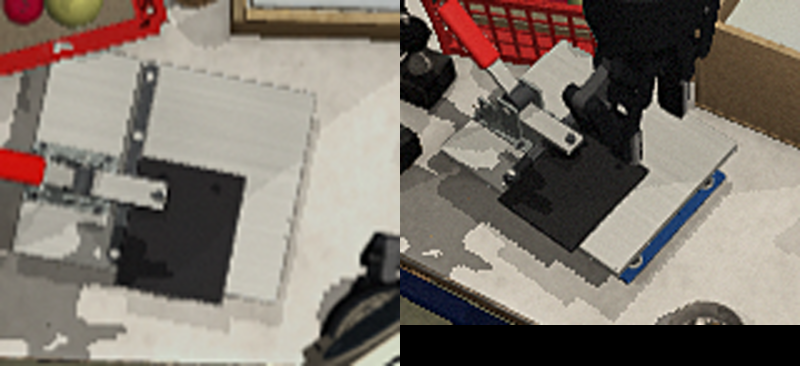

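Both views show the plate flush with the fence and its front edge close to the lip. To measure the overhang I'll rectify both cameras into the rest frame.

```bash
cat >> h.py <<'E'
def rect(p,z,im=None,x=(-135,5),y=(-95,105),k=2):
    X=np.arange(x[1],x[0],-1/k);Y=np.arange(y[1],y[0],-1/k)
    gx,gy=np.meshgrid(X,Y,indexing="ij"); w=r2w(gx.ravel()/1e3,gy.ravel()/1e3)
    uv=proj(p,np.c_[w[0],w[1],np.full(w.shape[1],z)]).reshape(*gx.shape,2).astype(np.float32)
    return cv2.remap(p["image"] if im is None else im,uv,None,cv2.INTER_CUBIC),X,Y
E
python3 - <<'E'
from h import *
s=get_image("scene");t=get_image("top")
rows=[]
for p,n in((t,"t0"),(s,"s0")):
    i0=cv2.imread(f"pics/{n}.png")[:,:,::-1].copy()
    r=[]
    for im,z in((i0,.045),(p["image"],.051)):
        m,X,Y=rect(p,z,im); m=m.copy()
        for xx in range(-130,5,10): cv2.line(m,(0,int((5-xx)*2)),(12 if xx!=-100 else 30,int((5-xx)*2)),(255,0,255),1)
        for yy in range(-90,105,10): cv2.line(m,(int((105-yy)*2),0),(int((105-yy)*2),8 if yy!=50 else 25),(0,255,0),1)
        r.append(m)
    rows.append(np.hstack(r))
cv2.imwrite("pics/r4.png",np.vstack(rows)[:,:,::-1])
E
```

```text
(no output)
```

View pics/r4.png

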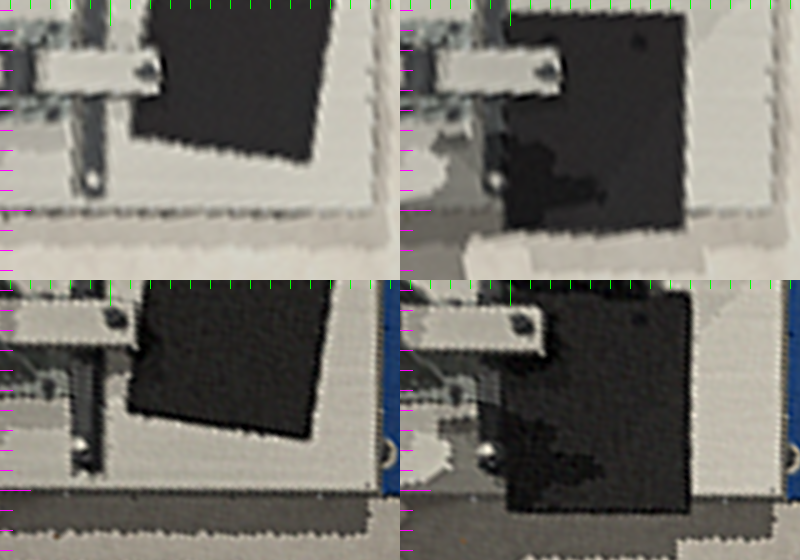

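The rectified maps put the lip at about x=-100.5 mm, the plate's front edge at about -111 and its back edge at about -2. The overhang is therefore about 10.5 mm, so it needs roughly 4.5 mm more.

```bash
python3 -m pendant '[[[0.1,0.2,0],-1,53],[[0.2,0.35,0],-1,53],[[0.25,0.4,0],-1,53],[[0.25,0.4,0],-1,53],[[0.25,0.4,0],-1,53]]' | grep pos
python3 - <<'E'
from h import *
go(.03,-.002,.07,'y')
E
```

```text
tool_pos: [0.5516, -0.3026, 0.2813]
t 14.68 restxy [ 0.0667 -0.0223] tip 0.2643 F [0.6 0.1 0.1] gap 0.0454 -> shift [ 0.0991 -0.0282  0.4861] turn -0.9971 alt 3.003
```

```bash
python3 -m pendant '[[[0.05,-0.02,0.1],-1,53],[[0.1,-0.028,0.25],-1,53],[[0.1,-0.028,0.35],-1,53],[[0.1,-0.028,0.45],-1,53],[[0.1,-0.028,0.5],-1,53],[[0.1,-0.028,0.53],-1,53],[[0.1,-0.028,0.53],-1,53],[[0.1,-0.028,0.53],-1,53]]' | grep pos
python3 - <<'E'
from h import *
go(.0072,-.002,.0443,'y')
E
```

```text
tool_pos: [0.5189, -0.2779, 0.0725]
t 15.68 restxy [ 0.0305 -0.0032] tip 0.0555 F [-0.1 -0.2  0.2] gap 0.0452 -> shift [0.0583 0.0029 0.0279] turn -0.0019 alt 3.998
```

```bash
python3 -m pendant '[[[0,0,0.028],0,53],[[0,0,0.028],0,53],[[0.02,0,0.028],0,53],[[0.035,0,0.028],0,53],[[0.043,0,0.028],0,53],[[0.051,0,0.028],0,53],[[0.058,0,0.028],0,53],[[0.058,0,0.028],0,53],[[0.058,0,0.028],0,53]]' | grep -E "pos|contact"
python3 - <<'E'
from h import *
go(.0072,-.002,.0443,'y')
E
python3 -m pendant '[[[-0.03,0,0],0,53],[[-0.04,0,-0.1],0,53],[[-0.04,-0.1,-0.2],1,53],[[0.1,-0.3,-0.2],1,53],[[0.1,-0.35,-0.2],1,53],[[0.1,-0.35,-0.2],1,53],[[0.1,-0.35,-0.2],1,53]]' | grep pos
python3 - <<'E'
from h import *
go(-.06,-.085,.055,'x')
E
```

```text
tool_pos: [0.4958, -0.2738, 0.0604]
contact_force: [0.3, -0.0, -0.6]
t 16.8 restxy [ 0.0071 -0.0028] tip 0.0434 F [ 0.3 -0.  -0.6] gap 0.0454 -> shift [-0.0004  0.002  -0.0022] turn 0.0001 alt -4.0
tool_pos: [0.4342, -0.4064, 0.1403]
t 17.68 restxy [-0.0327 -0.1435] tip 0.1233 F [-0.1 -0.6  0.1] gap 0.0452 -> shift [0.1518 0.0548 0.1707] turn 0.9982 alt -3.002
```

```bash
python3 -m pendant '[[[0.05,0.02,0],1,53],[[0.1,0.05,0],1,53],[[0.15,0.055,0.05],1,53],[[0.15,0.055,0.12],1,53],[[0.15,0.055,0.165],1,53],[[0.15,0.055,0.165],1,53],[[0.15,0.055,0.165],1,53]]' | grep pos
python3 - <<'E'
from h import *
go(-.06,-.052,.0443,'x')
E
```

```text
tool_pos: [0.4174, -0.3441, 0.0751]
t 18.55 restxy [-0.0591 -0.0847] tip 0.0581 F [-0.3 -0.8  0.4] gap 0.0453 -> shift [ 0.0818 -0.002   0.0345] turn 0.0041 alt -3.996
```

```bash
python3 -m pendant '[[[0,0,0.034],0,53],[[0.01,0,0.034],0,53],[[0.03,0,0.034],0,53],[[0.05,0,0.034],0,53],[[0.07,0,0.034],0,53],[[0.08,0,0.034],0,53],[[0.085,0,0.034],0,53],[[0.085,0,0.034],0,53]]' | grep -E "pos|contact"
for i in 1 2 3 ; do python3 -m pendant '[[[0.003,0,0],0,53],[[0.003,0,0],0,53]]' | grep -E "contact"; done
```

```text
tool_pos: [0.4222, -0.3105, 0.0609]
contact_force: [-0.4, 0.0, -0.9]
contact_force: [-0.7, 0.0, 0.4]
contact_force: [-0.0, -0.1, -1.0]
contact_force: [-2.1, -5.4, -1.4]
```

```bash
python3 -m pendant '[[[0.003,0,0],0,53],[[0.003,0,0],0,53],[[-0.02,0,0],0,53],[[-0.08,0,0],0,53],[[-0.15,0,-0.1],0,0],[[-0.15,-0.1,-0.3],0,0],[[-0.15,-0.1,-0.5],0,0],[[-0.15,-0.1,-0.6],0,0]]' | grep -E "pos|contact"
python3 - <<'E'
from h import *
s=get_image("scene");t=get_image("top")
r=[]
for p in(t,s):
    m,X,Y=rect(p,.051,k=3,x=(-135,5),y=(-90,95)); m=m.copy()
    g=cv2.cvtColor(m,cv2.COLOR_RGB2GRAY).astype(int)
    for yy in(-30,-10,30): 
        c=np.argmin(abs(Y-yy)); pr=g[:,c-4:c+5].mean(1); dk=np.where(pr<70)[0]; print(yy,"dark x",X[dk[0]],X[dk[-1]])
    for xx in range(-130,5,10): cv2.line(m,(0,int((5-xx)*3)),(12 if xx!=-100 else 30,int((5-xx)*3)),(255,0,255),1)
    r.append(m[:, :400] if m.shape[1]<400 else m)
im=np.hstack(r);im=cv2.resize(im,(800,int(im.shape[0]*800/im.shape[1])));cv2.imwrite("pics/r5.png",im[:,:,::-1])
E
```

```text
tool_pos: [0.3739, -0.361, 0.2834]
contact_force: [1.2, -1.0, -0.8]
-30 dark x -5.999999999999989 -113.9999999999999
-10 dark x -6.666666666666657 -113.33333333333323
30 dark x -6.333333333333323 -114.66666666666656
-30 dark x -4.999999999999991 -116.99999999999989
-10 dark x -4.666666666666657 -116.66666666666656
30 dark x -4.666666666666657 -116.33333333333323
```

View pics/r5.png

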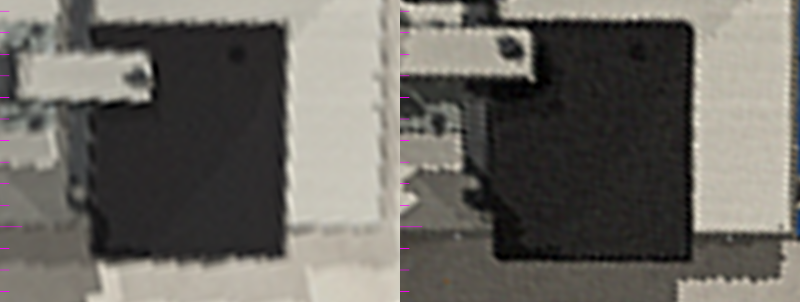

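The overhang measures about 15 mm in both views, and the plate is square and flush. Next is the lever, with the fingers shut.

Run:
```python
from h import *
go(-.030,.150,.21,'x')
```

```text
t 21.4 restxy [-0.0977 -0.1097] tip 0.2711 F [-0.6 -0.2 -1.4] gap -0.0001 -> shift [0.6504 0.1677 0.1493] turn -0.0009 alt 3.999
```

```bash
python3 -m pendant '[[[0.15,0.16,0],0,0],[[0.3,0.168,0],0,0],[[0.45,0.168,0],0,0],[[0.6,0.168,0],0,0],[[0.65,0.168,0.05],0,0],[[0.65,0.168,0.14],0,0],[[0.65,0.168,0.2],0,0],[[0.65,0.168,0.24],0,0],[[0.65,0.168,0.24],0,0],[[0.65,0.168,0.24],0,0]]' | grep -E "pos|cont"
python3 - <<'E'
from h import *
go(-.030,.150,.095,'x')
t=get_image("top");s=get_image("scene");a=save(t,"t6.png",(150,150,290,270));save(s,"s6.png",(130,130,300,290))
a=cv2.resize(cv2.imread("pics/t6.png"),(400,343));b=cv2.resize(cv2.imread("pics/s6.png"),(400,376))
c=np.zeros((376,800,3),np.uint8);c[:343,:400]=a;c[:,400:]=b;cv2.imwrite("pics/c6.png",c)
E
```

```text
tool_pos: [0.483, -0.1147, 0.1858]
contact_force: [-0.2, -0.9, -0.7]
t 22.65 restxy [-0.031   0.1522] tip 0.1688 F [-0.2 -0.9 -0.7] gap -0.0 -> shift [-0.0056  0.0023  0.1844] turn -0.0004 alt 4.0
```

View pics/c6.png

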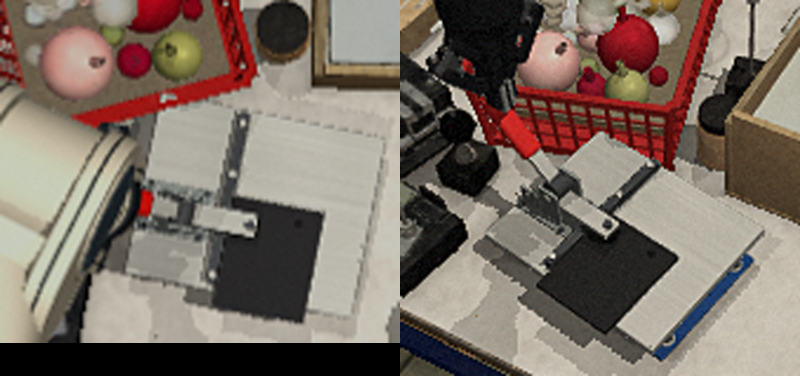

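The fingertips stand over the red grip (about (510,110) in the scene half), clear of the basket. Pressing down.

```bash
python3 -m pendant '[[[0,0,0.02],0,0],[[0,0,0.04],0,0],[[0,0,0.06],0,0],[[0,0,0.08],0,0],[[0,0,0.1],0,0],[[0,0,0.12],0,0],[[0,0,0.14],0,0],[[0,0,0.155],0,0],[[0,0,0.165],0,0],[[0,0,0.17],0,0],[[0,0,0.17],0,0]]' | grep -E "pos|cont"
for i in 1 2 3; do python3 -m pendant '[[[0,0,0.005],0,0],[[0,0,0.005],0,0]]' | grep -E "pos|cont"; done
```

```text
tool_pos: [0.4824, -0.1139, 0.1168]
contact_force: [0.7, 0.4, 1.1]
tool_pos: [0.4824, -0.1139, 0.115]
contact_force: [0.1, 1.4, 2.4]
tool_pos: [0.4826, -0.1139, 0.114]
contact_force: [-3.4, 4.2, 14.5]
tool_pos: [0.4827, -0.1139, 0.1136]
contact_force: [-8.0, 6.0, 32.6]
```

```bash
python3 -m pendant '[[[0,0,-0.02],0,0],[[0,0,-0.15],0,0],[[0,0,-0.3],0,0],[[-0.1,-0.3,-0.4],0,0],[[-0.2,-0.4,-0.4],0,0],[[-0.2,-0.4,-0.4],0,0],[[-0.2,-0.4,-0.4],0,0]]' | grep -E "time|pos|cont"
python3 - <<'E'
from h import *
t=get_image("top");s=get_image("scene")
a=landmark_of(s,"lever_pad");b=landmark_of(t,"lever_pad")
if a and b: X=tri(s,a[0]["location"],t,b[0]["location"]);print(a[0]["p"],b[0]["p"],X,w2r(*X[:2]))
for p in(t,s):
    m,X,Y=rect(p,.051,k=3); g=cv2.cvtColor(m,cv2.COLOR_RGB2GRAY)
    for yy in(-30,-10): 
        c=np.argmin(abs(Y-yy)); dk=np.where(g[:,c-4:c+5].mean(1)<70)[0]; print(yy,X[dk[0]],X[dk[-1]])
save(t,"t7.png",(150,150,290,270));save(s,"s7.png",(130,130,300,290))
a=cv2.resize(cv2.imread("pics/t7.png"),(400,343));b=cv2.resize(cv2.imread("pics/s7.png"),(400,376))
c=np.zeros((376,800,3),np.uint8);c[:343,:400]=a;c[:,400:]=b;cv2.imwrite("pics/c7.png",c)
E
```

```text
time: 25.75
tool_pos: [0.3093, -0.1688, 0.272]
contact_force: [-0.6, -0.9, -0.3]
0.69 0.53 [ 0.48402928 -0.08978317  0.10836391] [-0.03389929  0.17697653]
-30 -5.999999999999989 -113.9999999999999
-10 -6.666666666666657 -113.33333333333323
-30 -4.999999999999991 -117.33333333333323
-10 -4.666666666666657 -116.66666666666656
```

Run:
```python
from h import *
for n in("top","scene"):
    p=get_image(n); r=regions_of(p,"clamp_lever")
    hsv=cv2.cvtColor(p["image"],cv2.COLOR_RGB2HSV); red=((hsv[...,0]<8)|(hsv[...,0]>172))&(hsv[...,1]>150)&(hsv[...,2]>60)
    c=proj(p,[[*r2w(-.03,.175),.092]])[0]; yy,xx=np.mgrid[:384,:512]
    near=(abs(xx-c[0])<35)&(abs(yy-c[1])<30); 
    _,lab=cv2.connectedComponents((red&near).astype(np.uint8))
    b=np.bincount(lab.ravel());b[0]=0;m=lab==lab[int(round(c[1])),int(round(c[0]))] if lab[int(round(c[1])),int(round(c[0]))] else lab==b.argmax()
    out=[]
    for th in np.arange(-4,32,2):
        a=np.radians(th);P=[]
        for x in(-.042,-.018):
            for u in(.042,.114):
                for v in(-.007,.007): P.append([*r2w(x,.092+u*np.cos(a)-v*np.sin(a)),.085+u*np.sin(a)+v*np.cos(a)])
        h=cv2.convexHull(proj(p,P).astype(np.float32)); q=np.zeros((384,512),np.uint8);cv2.fillConvexPoly(q,np.round(h*16).astype(int),1,shift=4)
        out.append((int(th),round(float((m&(q>0)).sum()/(m|(q>0)).sum()),2)))
    print(n,m.sum(),out)
```

```text
top 229 [(-4, 0.77), (-2, 0.78), (0, 0.77), (2, 0.78), (4, 0.78), (6, 0.79), (8, 0.78), (10, 0.78), (12, 0.79), (14, 0.76), (16, 0.75), (18, 0.75), (20, 0.76), (22, 0.73), (24, 0.71), (26, 0.69), (28, 0.69), (30, 0.66)]
scene 1219 [(-4, 0.12), (-2, 0.14), (0, 0.16), (2, 0.17), (4, 0.19), (6, 0.2), (8, 0.2), (10, 0.22), (12, 0.23), (14, 0.24), (16, 0.26), (18, 0.26), (20, 0.26), (22, 0.26), (24, 0.27), (26, 0.28), (28, 0.28), (30, 0.28)]
```

The red basket confuses that check, so I'll check by touch: press again farther out on the grip.

Run:
```python
from h import *
go(-.030,.180,.112,'x')
```

```text
t 26.15 restxy [-0.1909  0.0733] tip 0.2538 F [-0.4  0.1  0.2] gap 0.0002 -> shift [0.2658 0.4032 0.3542] turn 0.0025 alt -3.997
```

```bash
python3 -m pendant '[[[0.1,0.15,0],0,0],[[0.2,0.3,0],0,0],[[0.266,0.403,0],0,0],[[0.266,0.403,0.1],0,0],[[0.266,0.403,0.2],0,0],[[0.266,0.403,0.3],0,0],[[0.266,0.403,0.35],0,0],[[0.266,0.403,0.35],0,0],[[0.266,0.403,0.35],0,0]]' | grep -E "pos|cont"
for i in 1 2 3 4 5; do python3 -m pendant '[[[0,0,0.006],0,0],[[0,0,0.006],0,0]]' | grep -E "pos|cont"; done
```

```text
tool_pos: [0.4886, -0.088, 0.1319]
contact_force: [-0.1, 0.0, 0.9]
tool_pos: [0.4882, -0.0882, 0.1293]
contact_force: [-0.1, 0.1, 0.2]
tool_pos: [0.4879, -0.0882, 0.1264]
contact_force: [-0.8, 0.1, 0.5]
tool_pos: [0.4878, -0.0882, 0.1238]
contact_force: [-0.9, -0.5, 0.0]
tool_pos: [0.4878, -0.0882, 0.1214]
contact_force: [0.7, -1.0, 0.3]
tool_pos: [0.4879, -0.0882, 0.119]
contact_force: [-0.1, -0.1, -0.0]
```

```bash
for i in 1 2 3 4; do python3 -m pendant '[[[0,0,0.005],0,0],[[0,0,0.005],0,0]]' | grep -E "pos|cont"; done
```

```text
tool_pos: [0.4878, -0.0881, 0.1171]
contact_force: [0.3, 0.0, -0.3]
tool_pos: [0.4881, -0.0882, 0.1155]
contact_force: [-0.7, 1.1, 3.0]
tool_pos: [0.4882, -0.0882, 0.115]
contact_force: [-6.3, 2.5, 21.3]
tool_pos: [0.4884, -0.0882, 0.1145]
contact_force: [-11.4, 3.4, 39.1]
```

The stop is firm at the same level, with a slope of about 3°, so the lever is fully down. Retreating and handing in.

```bash
python3 -m pendant '[[[0,0,-0.02],0,0],[[0,0,-0.15],0,0],[[0,0,-0.3],0,0],[[-0.1,-0.3,-0.4],0,0],[[-0.2,-0.4,-0.4],0,0],[[-0.2,-0.4,-0.4],0,0],[[-0.2,-0.4,-0.4],0,0]]' | grep -E "time|pos|cont"
python3 - <<'E'
from h import *
for n in("top","scene"):
    p=get_image(n);m,X,Y=rect(p,.051,k=3); g=cv2.cvtColor(m,cv2.COLOR_RGB2GRAY)
    for yy in(-30,-10): 
        c=np.argmin(abs(Y-yy)); dk=np.where(g[:,c-4:c+5].mean(1)<70)[0]; print(yy,X[dk[0]],X[dk[-1]])
print(sign_off())
E
```

```text
time: 30.4
tool_pos: [0.3149, -0.1426, 0.2722]
contact_force: [-0.1, -0.1, 0.6]
-30 -5.999999999999989 -113.9999999999999
-10 -6.666666666666657 -113.33333333333323
-30 -4.999999999999991 -116.99999999999989
-10 -4.666666666666657 -116.66666666666656
the job is handed in; nothing more can be done
None
```

The plate lies flush along the fence and overhangs the front lip by about 15 mm in both cameras; the lever is pressed to its end stop (checked by touch), nothing else was touched, and I handed the job in at about 30 s.

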